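# Hold the inspection lamp over the soldered seam

## Task

Take the cordless inspection lamp by its black grip off its two-pronged hanger (up over the turned-up tips, then forward off the prongs), carry it over the things on the bench and hold it, light strip down, about 2 cm above the soldered seam of the brass bar in the blue jig: centred over the seam, level, lengthwise along it and not touching. Finish while holding the lamp still there, do not put it down or let go; the lamp must never touch the bar or its jig, and the pen pot, the blue beaker and the oil bottle must be left where they stand.

Things in the scene. Friction and masses are not known exactly. Their poses are not given: they have to be found in the camera images.
- lamp_grip (a point): loose cordless inspection lamp, about 220 g, hanging head down: the centre of its upright square grip, black rubber, 24 x 24 mm (from 36 mm below to 26 above this point; over it an orange cap 26 x 26 up to +36 mm). z points up the grip, y along the long side of the lamp head, x across it
- lamp_light (a point): the centre of the lamp's light strip (70 mm in y, 22 in x), its lowest face, 108 mm straight below lamp_grip; same axes, z up
- lamp: the lamp; origin and axes as lamp_light. Heights over it in mm: white strip and black head with fins, 78 (y) by 32 (x), from 0 to 24; round neck 22 in diameter up to 66; aluminium collar 56 (y) by 40 (x) from 66 to 72; black grip above, to 134; orange cap to 144
- hang_point (a point): point midway between the tops of the hanger's prongs, 146 mm over the bench, where the lamp's collar rests; neck between the prongs, head below and across them. Lift the lamp 15 to 33 mm (more, and the head hits the prongs), then at least 70 mm along the hanger's -x, and it is free. Same axes as hanger
- hanger: grey hanger fixed to the bench, origin on the bench under hang_point. x points back to its post (front 71 mm away, 56 wide, 150 high); z up. Two steel prongs, 8 thick, centre lines 38 apart, run along x; their tips, 29 to 42 mm in front (-x), turn up 12 mm above the prongs. Foot plate 10 high, 100 wide, 60 mm in front to 96 behind
- seam (a point): target: centre of the top of the soldered seam, a grey bead 72 x 4 mm along the middle of the brass bar (20 x 110 mm, top 1.5 below this point), 23.5 mm over the bench. y along the seam, z up
- jig: blue jig fixed to the bench, 64 (x) by 124 (y) mm, with the brass bar clamped on it; origin on the bench under the seam's centre, y along the seam. Two dark clamp straps cross the bar, 45 to 57 mm from its middle along +y and -y, and with their screws stand up to 30 mm over the bench
- pen_pot: bystander: black pot with pens, 84 mm across, 147 high with the pens; origin at the centre of its underside; stands loose
- beaker: bystander: blue ceramic beaker without handle, 68 mm across, 112 high; origin at the centre of its underside; stands loose
- oil_bottle: bystander: small amber oil bottle with white cap, 36 mm across, 100 high; origin at the centre of its underside; stands loose
Mind the look-alikes: they are no part of the job. Leave any red look-alike of the lamp alone.

How it is judged:
On the way:
1. the lamp is off its hanger, held clear of it (horizontal distance between lamp_light and hang_point above 0.07 m and height (world z) of lamp_light above 0.07 m and contact force between lamp and the fingers above 0.5 N and contact force between lamp and hanger below 0.05 N), for 0.1 s.
At the end, for the whole second after the job is handed in: The lamp is held in the fingers, still (under 2 cm/s), touching neither jig nor hanger; the centre of its light strip is within 12 mm horizontally of the seam's centre and 8 to 35 mm above it, the strip is within 0.15 rad of the seam's direction and the lamp within 0.12 rad of upright (horizontal distance between lamp_light and seam below 0.012 m and z of lamp_light in the frame of seam between 0.008 and 0.035 m and angle between the y axis of lamp_light and the y axis of seam, either way round below 0.15 rad and angle between lamp_light's own z axis and vertical below 0.12 rad and contact force between lamp and the fingers above 0.5 N and contact force between lamp and jig below 0.05 N and contact force between lamp and hanger below 0.05 N and linear speed of lamp below 0.02 m/s); the arm keeps its last pose, push and grip.
It fails at once if the lamp touches the bar or its jig (contact force between lamp and jig above 0.3 N).
It fails at once if the pen pot is moved by more than 15 mm (distance of pen_pot from where it was at the start of the episode above 0.015 m).
It fails at once if the beaker is moved by more than 15 mm (distance of beaker from where it was at the start of the episode above 0.015 m).
It fails at once if the oil bottle is moved by more than 15 mm (distance of oil_bottle from where it was at the start of the episode above 0.015 m).
It also fails if it takes over 45 s, if anything falls off the work surface, if the arm or the gripper's body presses on something with over 40 N, if the wrist force passes 120 N, or if a joint passes its speed limit or range.

## Robot

A 6-joint arm with a two-finger parallel gripper is mounted at the origin on a cart in front of the work surface, level with it; the furniture and walls round the work are solid. World frame = base frame: x ahead of the robot, y to its left, z up, the work surface at z = 0. Lengths are in m, angles in rad, forces in N, time in s.
With the tool pointing down it reaches from about 0.35 to 0.85 m from the base axis. Payload 8.1 kg.
Tool frame: the origin (TCP) lies at the very end of the fingers, on their centre line; the grasp point (between the pads) lies 19 mm behind it (pinch_z is the distance from the TCP to the grasp point, in m); z points along the fingers, y is the direction in which the jaws open and shut (so a half turn about z gives the same grasp; the last joint's range is limited). The gripper opens to 93 mm and grips with 3 to 60 N. Pads are 15 mm wide; open, the fingers measure 128 mm over their backs; the gripper's body (75 mm by 188 mm) begins 65 mm behind the grasp point.
Start: joints at [-1.324, 0.13, 1.488, -0, 1.523, -0.085], TCP at [0.195, -0.567, 0.219] pointing down, gripper open.
Joint ranges: [-2.96, 2.96], [-0.89, 2.26], [0.02, 2.5], [-1.34, 4.48], [0, 2.73], [-2.66, 2.66]. Speed limits (rad/s): [2.39, 2.39, 2.79, 3.14, 3.14, 3.14].

## Interface

Orientations are given as a rotation vector (axis times angle).
In Python, from plant import * gives the robot as it stands.
- The arm moves only by the tool move_arm, never from a script. Its argument "series" is a list of rows, each a list of 7 numbers: the shift along the tool's x, y, z each as a share of 10 cm, from -1 to 1, then the turn, a rotation vector about the tool's x, y, z each as a share of 180 degrees, from -1 to 1, then the opening, from -1 (shut) to 1 (fully open). In form: [[dx, dy, dz, rx, ry, rz, jaw], ...]. A call has 1 to 8 rows; each row is the pose to reach, as a shift and turn from the pose commanded when the call began, along the tool's axes at that moment, turning the shorter way round; what a row does not reach only later rows make up. A row lasts 1/10 s, in which the tool goes at most 50 mm and 8.59 degrees, less where a joint would pass 70% of its speed; a pose out of reach is approached as far as the arm can. A call with a number of a shift or a turn outside -1 to 1 is refused whole. A call with a gripper value outside its range is refused whole. The fingers move at their own pace and stop on an object; "squeeze" is the grip in N (left out, the last holds). Time passes only in rows, so rows that repeat a pose let the fingers close. It gives the time, the measured TCP pose, the force and the opening at its end, in the units of the state.
- read_state(): the state, without advancing time (a new reading comes with each control period).
- read_camera(name): name is "scene" or "top" or "wrist"; returns a dict with "frame" (384x512x3 uint8, red, green, blue), "K" (3x3 intrinsics, pixels), "rvec" (rotation vector, rad) and "tvec" (3), from world to camera coordinates, as OpenCV has them. Camera axes: x right, y down, z forward; pixel columns grow to the right and rows downward; lengths in m; the calibration is good to about 2 mm. A picture is of the moment at which its call begins. There is no depth.
- close_job(): hands the job in, once; it reports no verdict.
The state is a dict: "t": time; "q": joint angles; "dq": joint speeds; "joint_torque": joint torques, N m; "tool_pos": TCP position; "orientation": TCP orientation; "force": force on the tool from outside, world axes, zero at the start; "wrist_torque": the same for the moment, N m; "opening": finger opening in m.
Only numpy, scipy, OpenCV 4.12 (cv2) and the standard library are available. Lean on these libraries where they do the work, as an engineer would, in place of code of your own. Each camera call takes 0.05 s, during which the arm holds its last target.

## Working session

There is one attempt and no reset: what is moved stays moved. The work goes in short steps, Python scripts to look and compute and a tool call to move; the robot and the scene stay as the last step left them, time stands still between calls to the robot, and variables do not carry over. Pictures are saved under pics/ and viewed, and the job is handed in when it is done.

Besides the shell and the picture viewer there is one more tool, called after "Emit:" as name(argument=value, ...), one argument or row to a line, values as JSON. move_arm: Moves the arm, as the interface text tells. Shift numbers are shares of 10 cm and turn numbers shares of 180 degrees, none past 1 either way. Its arguments: {"type":"object","properties":{"series":{"type":"array","items":{"type":"array","items":{"type":"number"}}},"squeeze":{"type":"number"}},"required":["series"]}

```bash
mkdir -p pics; ls; python3 - <<'E'
from plant import *
import cv2
print(read_state())
for n in ["scene","top","wrist"]:
    c=read_camera(n); cv2.imwrite(f"pics/{n}0.png",c["frame"][:,:,::-1]); print(n,c["K"].tolist(),c["rvec"],c["tvec"])
    import pickle; pickle.dump(c,open(f"pics/{n}0.pkl","wb"))
E
```

```text
pics
{'t': 0.0, 'q': array([-1.32436767e+00,  1.31172355e-01,  1.48926961e+00, -2.33050696e-05,
        1.52298125e+00, -8.53690189e-02]), 'dq': array([-0.00043615, -0.00063856,  0.0003857 ,  0.00058815, -0.0005561 ,
       -0.00067638]), 'joint_torque': array([ 8.37102853e-04, -5.59838212e+01, -4.91756737e+01,  7.69195100e-02,
        3.52021982e-02, -1.80065367e-04]), 'tool_pos': array([ 0.19533846, -0.56671663,  0.21758607]), 'orientation': array([-3.09666156e+00, -5.18499893e-01,  2.67598296e-04]), 'force': array([ 0.03018318, -0.05161149, -0.40881624]), 'wrist_torque': array([-0.05151498,  0.02488873, -0.01400423]), 'opening': 0.09249266508032504}
scene [[358.77773247318714, 0.0, 250.69029187720727], [0.0, 358.77773247318714, 190.0754107580964], [0.0, 0.0, 1.0]] [ 0.90679646 -2.31630514  1.30869033] [0.42072153 0.26165099 0.68673386]
top [[475.93658097786766, 0.0, 254.56403340298786], [0.0, 475.93658097786766, 185.11991106581715], [0.0, 0.0, 1.0]] [ 2.07077819 -2.11851327  0.09030267] [0.08380034 0.49125189 1.11822884]
wrist [[305.07019462273223, 0.0, 252.1754569388781], [0.0, 305.07019462273223, 190.1381615699494], [0.0, 0.0, 1.0]] [-2.36562544  1.6880158   0.23958916] [-0.60037224 -0.03248852  0.39105521]
```

View pics/scene0.png

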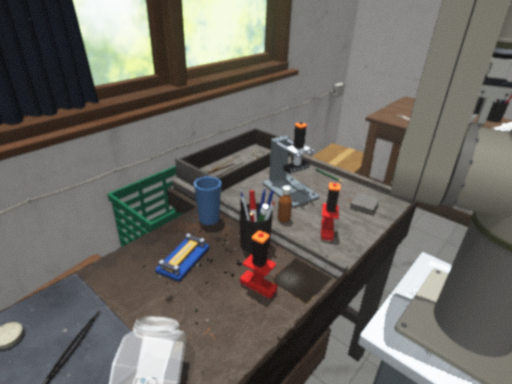

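View pics/top0.png

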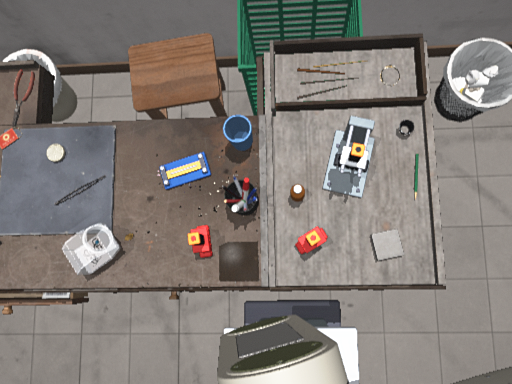

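View pics/wrist0.png

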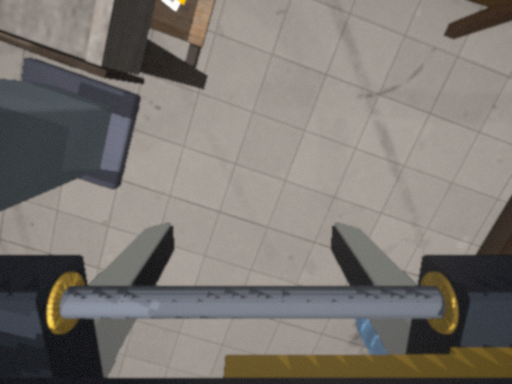

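Candidates for the lamp, in the top view: the black head with orange cap on the grey hanger at (358,151), and two red look-alikes at (200,240) and (311,240). By the description I choose the one on the grey hanger. I'll check it in a close crop.

```bash
cat > h.py <<'E'
import numpy as np, cv2, pickle
def load(n): return pickle.load(open(f"pics/{n}.pkl","rb"))
def snap(cam,name):
    from plant import read_camera
    c=read_camera(cam); pickle.dump(c,open(f"pics/{name}.pkl","wb")); return c
def crop(c,x0,y0,w,h,s,name):
    im=c["frame"][y0:y0+h,x0:x0+w,::-1]; cv2.imwrite(f"pics/{name}.png",cv2.resize(im,None,fx=s,fy=s,interpolation=cv2.INTER_CUBIC))
def cen(c):
    R=cv2.Rodrigues(np.array(c["rvec"]))[0]; return R,-R.T@np.array(c["tvec"])
def ray(c,uv):
    R,C=cen(c); d=R.T@np.linalg.inv(c["K"])@np.array([uv[0],uv[1],1.]); return C,d/np.linalg.norm(d)
def plane(c,uv,z):
    C,d=ray(c,uv); return C+d*(z-C[2])/d[2]
def proj(c,P):
    return cv2.projectPoints(np.array(P,float).reshape(-1,3),np.array(c["rvec"]),np.array(c["tvec"]),c["K"],None)[0].reshape(-1,2)
def tri(a,ua,b,ub):
    C1,d1=ray(a,ua);C2,d2=ray(b,ub)
    s=np.linalg.lstsq(np.c_[d1,-d2],C2-C1,rcond=None)[0]
    p,q=C1+d1*s[0],C2+d2*s[1]; return (p+q)/2,np.linalg.norm(p-q)
E
python3 - <<'E'
from h import *
t=load("top0");s=load("scene0")
crop(t,310,105,80,100,6,"ct"); crop(s,255,110,80,100,6,"cs"); crop(t,150,110,120,100,6,"cj")
print(cen(t)[1],cen(s)[1])
E
```

```text
[ 0.29690699 -0.02083921  1.18751785] [0.02391393 0.62372736 0.57224431]
```

View pics/ct.png

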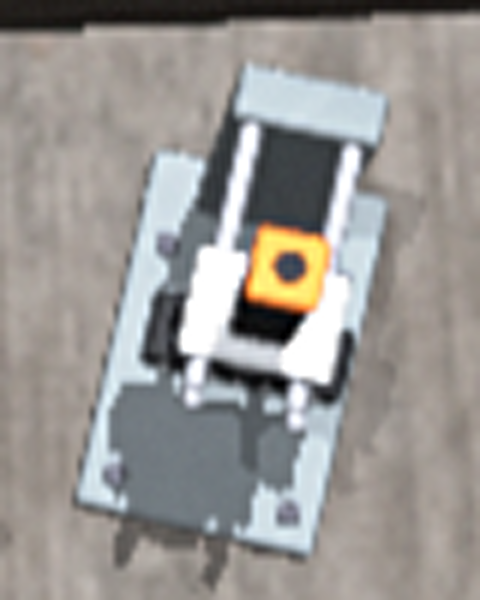

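View pics/cs.png

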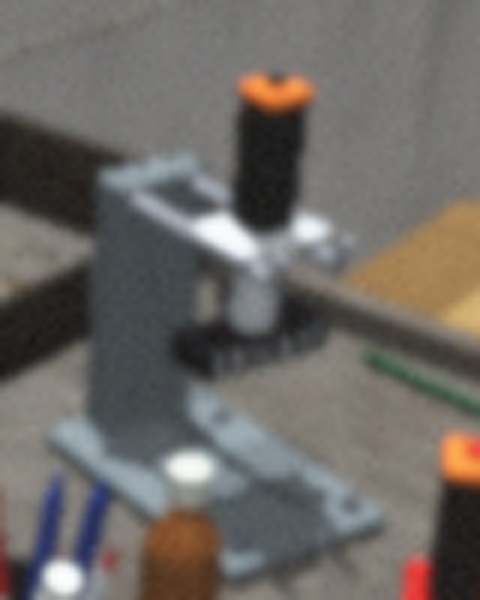

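View pics/cj.png

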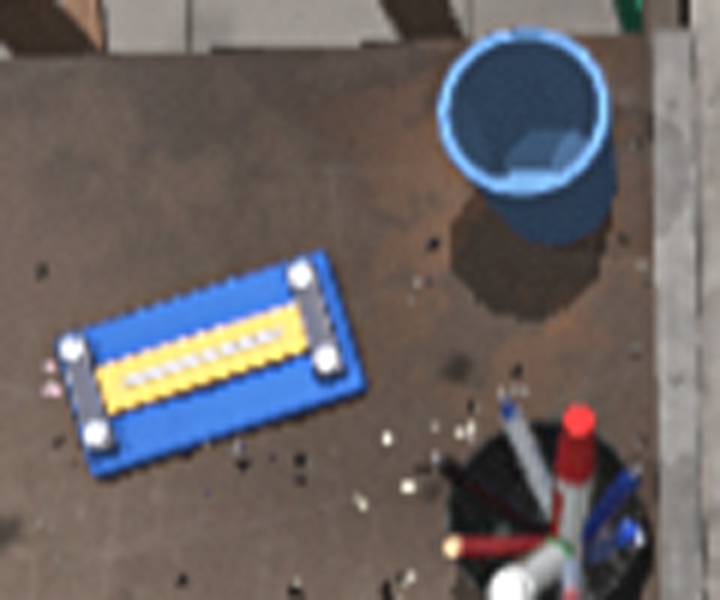

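The crop confirms it: black grip with orange cap, collar resting on steel prongs of the grey hanger, cap at about (358,149) in the top view. The jig with its brass bar is at about (185,171). Now I'll measure.

```bash
cat > m.py <<'E'
from h import *
t=load("top0");s=load("scene0")
def mask(c,lo,hi,box):
    hsv=cv2.cvtColor(c["frame"],cv2.COLOR_RGB2HSV); m=cv2.inRange(hsv,lo,hi); k=np.zeros_like(m);x0,y0,x1,y1=box;k[y0:y1,x0:x1]=m[y0:y1,x0:x1];return k
def rect(c,m,z,nm):
    cs=cv2.findContours(m,cv2.RETR_EXTERNAL,cv2.CHAIN_APPROX_NONE)[0]; k=max(cs,key=cv2.contourArea).reshape(-1,2)
    P=np.array([plane(c,p,z)[:2] for p in k],np.float32)
    r=cv2.minAreaRect(P*1000); print(nm,"c",np.round(r[0],1),"size",np.round(r[1],1),"ang",r[2]); 
    return r
if __name__=="__main__":
    rect(t,mask(t,(5,120,150),(25,255,255),(345,130,372,165)),.224,"cap")
    rect(t,mask(t,(18,80,120),(35,255,255),(150,140,225,200)),.022,"brass")
    rect(t,mask(t,(100,120,80),(125,255,255),(150,140,222,200)),.015,"jig(z guess .015)")
    # foot plate corners by eye in crop ct
    f=lambda x,y:((x+.5)/6-.5+310,(y+.5)/6-.5+105)
    for nm,x,y,z in [("footFL",78,500,.01),("footFR",306,554,.01),("footBL",155,152,.01),("footBR",387,198,.01),("postTL",248,64,.15),("postTR",388,95,.15),("postfL",236,108,.15),("postfR",380,148,.15),("tipL",192,400,.158),("tipR",296,425,.158),("prL",250,130,.146),("prR",352,150,.146),("neckL",0,0,.1)]:
        print(nm,np.round(plane(t,f(x,y),z)*1000,1)[:2])
    g=lambda x,y:((x+.5)/6-.5+150,(y+.5)/6-.5+110)
    for nm,x,y,z in [("scr1",72,348,.03),("scr2",95,433,.03),("scr3",301,273,.03),("scr4",325,358,.03),("beak",524,110,.112)]:
        print(nm,np.round(plane(t,g(x,y),z)*1000,1)[:2])
    print("bottle",plane(t,(297.5,189),.1)); print("pot",plane(t,(240,196),.09))
    print("redR cap",plane(t,(318,236),.13)); print("post/other",plane(t,(405,127),0))
E
python3 m.py
```

```text
cap c [ 530.6 -154.7] size [25.5 27.1] ang 73.3414306640625
brass c [542.4 255.5] size [20.3 90. ] ang 15.904568672180176
jig(z guess .015) c [541.7 253.4] size [ 63.3 123. ] ang 16.90018653869629
footFL [486.9 -94.1]
footFR [ 461.7 -185.9]
footBL [ 634.6 -132.1]
footBR [ 610.9 -227.1]
postTL [ 627.  -154.6]
postTR [ 612.8 -205.1]
postfL [ 610.1 -149.4]
postfR [ 592.7 -201.1]
tipL [ 498.6 -127.3]
tipR [ 488.2 -164. ]
prL [ 602.7 -154.6]
prR [ 593.4 -191.5]
neckL [673.3 -65.8]
scr1 [547.7 309.5]
scr2 [511. 299.]
scr3 [576.8 211.6]
scr4 [539.9 201.3]
beak [619.4 106.7]
bottle [ 0.47152637 -0.03106216  0.1       ]
pot [0.46044714 0.10355456 0.09      ]
redR cap [ 0.36087278 -0.07240221  0.13      ]
post/other [ 6.38082227e-01 -3.06968371e-01  2.22044605e-16]
```

```bash
cat > go.py <<'E'
import sys,numpy as np
from scipy.spatial.transform import Rotation as R
from plant import read_state
# target x y z yaw(of tool y, deg) -> remaining move in tool axes and units
def need(x,y,z,yaw):
    s=read_state(); Rm=R.from_rotvec(s["orientation"])
    a=np.radians(yaw); best=None
    for k in (0,np.pi):
        b=a+k; Y=np.array([np.cos(b),np.sin(b),0]);Z=np.array([0,0,-1.]);X=np.cross(Y,Z)
        T=R.from_matrix(np.c_[X,Y,Z]); r=(Rm.inv()*T).as_rotvec()
        if best is None or np.linalg.norm(r)<np.linalg.norm(best): best=r
    d=Rm.inv().apply(np.array([x,y,z])-s["tool_pos"])
    ya=Rm.as_matrix()[:,1]
    print("t %.2f pos %s yaw %.1f open %.4f F %s"%(s["t"],np.round(s["tool_pos"],4),np.degrees(np.arctan2(ya[1],ya[0])),s["opening"],np.round(s["force"],1)))
    print("q",np.round(s["q"],2),"shift",np.round(d/.1,3),"turn",np.round(best/np.pi,4))
if __name__=="__main__": need(*map(float,sys.argv[1:5]))
E
python3 go.py .531 -.155 .26 -15.5
python3 - <<'E'
from m import *
m=mask(s,(3,120,120),(22,255,255),(285,115,315,135)); M=cv2.moments(m,True); print(M["m00"],M["m10"]/M["m00"],M["m01"]/M["m00"])
print(proj(s,[.531,-.155,.224]),proj(s,[.5425,.255,.022]), proj(s,[.5,-.145,.158]))
for r in [mask(s,(18,80,100),(35,255,255),(150,225,215,285))]:
    ys,xs=np.nonzero(r); print("brass",len(xs),xs.mean(),ys.mean())
    mt=mask(t,(18,80,120),(35,255,255),(150,140,225,200)); y2,x2=np.nonzero(mt); print(x2.mean(),y2.mean(),tri(t,(x2.mean(),y2.mean()),s,(xs.mean(),ys.mean())))
crop(s,150,225,70,60,10,"cj2")
E
```

```text
t 0.15 pos [ 0.1954 -0.5668  0.2178] yaw -71.0 open 0.0931 F [-0.5 -0.8 -0.4]
q [-1.32  0.13  1.49  0.    1.52 -0.09] shift [ 4.515 -2.801 -0.417] turn [-4.000e-04 -3.000e-04 -3.083e-01]
51.0 300.5882352941176 124.90196078431373
[[300.89066454 122.61686553]] [[183.61521969 251.73486376]] [[305.74600753 149.54449872]]
brass 229 183.96943231441048 252.32751091703057
183.11574074074073 169.80555555555554 (array([0.54149261, 0.25558137, 0.02143489]), np.float64(0.0011938716641438293))
```

View pics/cj2.png

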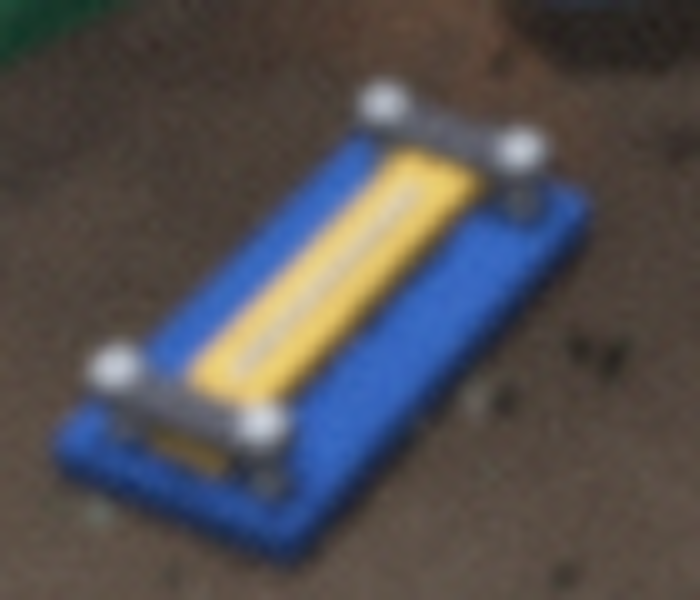

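Both views agree: the cap is at (531,-155) mm and the brass bar's centre at about (542,255) mm. The seam direction is about 106° and the hanger axis about -15.5°. The jaws will close along the hanger's x, which keeps the last joint near zero. Moving to above the lamp.

Emit:
move_arm(
  series=[
    [0.5,-0.3,-0.42,0,0,-0.04,1],
    [1,-0.62,-0.42,0,0,-0.08,1],
    [1,-0.62,-0.42,0,0,-0.1,1],
  ],
)

```text
t: 0.45
tool_pos: [0.2715, -0.4745, 0.2619]
orientation: [2.975, 1.005, 0.002]
force: [-0.2, -0.5, -0.4]
opening: 0.0926
```

```bash
python3 go.py .531 -.155 .26 -15.5
```

```text
t 0.45 pos [ 0.2715 -0.4745  0.2619] yaw -52.7 open 0.0926 F [-0.2 -0.5 -0.4]
q [-1.15 -0.03  1.58  0.    1.59 -0.23] shift [ 4.    -0.967  0.02 ] turn [ 0.0005 -0.     -0.2065]
```

Emit:
move_arm(
  series=[
    [0.5,-0.12,0,0,0,-0.04,1],
    [1,-0.24,0,0,0,-0.08,1],
    [1,-0.24,0,0,0,-0.1,1],
  ],
)

```text
t: 0.75
tool_pos: [0.3384, -0.3927, 0.2607]
orientation: [-2.779, -1.464, -0.003]
force: [0.2, -1.2, 0.9]
opening: 0.0931
```

```bash
python3 go.py .531 -.155 .26 -15.5
```

```text
t 0.75 pos [ 0.3384 -0.3927  0.2607] yaw -34.4 open 0.0931 F [ 0.2 -1.2  0.9]
q [-0.96 -0.11  1.65  0.    1.6  -0.36] shift [3.049 0.245 0.013] turn [ 0.0002 -0.0006 -0.1052]
```

Emit:
move_arm(
  series=[
    [0.5,0.04,0,0,0,-0.04,1],
    [1,0.08,0,0,0,-0.08,1],
    [1,0.08,0,0,0,-0.105,1],
  ],
)

```text
t: 1.05
tool_pos: [0.4021, -0.3149, 0.2605]
orientation: [-2.5, -1.901, -0.003]
force: [-0.3, -0.7, -0.3]
opening: 0.093
```

```bash
python3 go.py .531 -.155 .26 -15.5
```

```text
t 1.05 pos [ 0.4021 -0.3149  0.2605] yaw -15.5 open 0.0930 F [-0.3 -0.7 -0.3]
q [-0.77 -0.13  1.67  0.    1.6  -0.5 ] shift [1.885 0.814 0.009] turn [ 0.0002 -0.0007  0.    ]
```

Emit:
move_arm(
  series=[
    [0.5,0.2,0,0,0,0,1],
    [1,0.4,0,0,0,0,1],
    [1,0.4,0,0,0,0,1],
  ],
)

```text
t: 1.35
tool_pos: [0.4674, -0.2304, 0.2603]
orientation: [-2.506, -1.893, -0.002]
force: [-0.3, -0.4, -0.8]
opening: 0.0929
```

```bash
python3 go.py .531 -.155 .26 -15.5
```

```text
t 1.35 pos [ 0.4674 -0.2304  0.2603] yaw -15.9 open 0.0929 F [-0.3 -0.4 -0.8]
q [-0.56 -0.1   1.64  0.    1.6  -0.28] shift [0.899 0.406 0.005] turn [ 0.     -0.0006 -0.002 ]
```

Emit:
move_arm(
  series=[
    [0.4,0.2,0,0,0,0,1],
    [0.89,0.4,0,0,0,-0.002,1],
    [0.89,0.4,0,0,0,-0.002,1],
    [0.89,0.4,0,0,0,-0.002,1],
  ],
)

```text
t: 1.75
tool_pos: [0.5285, -0.1593, 0.2601]
orientation: [-2.502, -1.899, 0.001]
force: [0.2, 0.6, 0.4]
opening: 0.093
```

```bash
python3 go.py .531 -.155 .169 -15.5; python3 - <<'E'
from h import *
w=snap("wrist","w1"); crop(w,0,0,512,384,1.5,"w1"); print(proj(w,[[.531,-.155,.224],[.531,-.155,.146]]))
E
```

```text
t 1.75 pos [ 0.5285 -0.1593  0.2601] yaw -15.6 open 0.0930 F [0.2 0.6 0.4]
q [-0.39 -0.01  1.56 -0.    1.59 -0.11] shift [0.048 0.014 0.911] turn [-0.0003  0.0001 -0.0005]
[[253.72070298 207.14206923]
 [253.4894169  180.03091391]]
```

View pics/w1.png

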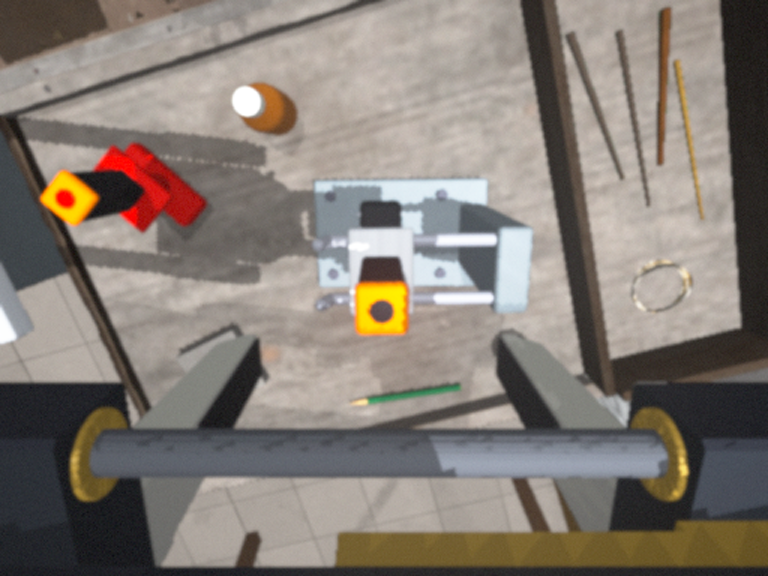

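The wrist view shows the cap centre at (254,206) in frame pixels, and the projection predicted (253.7,207.1), so the position is confirmed. The jaw line is parallel to the prongs. Descending.

Emit:
move_arm(
  series=[
    [0.03,0.01,0,0,0,0,1],
    [0.04,0.01,0.2,0,0,0,1],
    [0.04,0.01,0.4,0,0,0,1],
    [0.04,0.01,0.6,0,0,0,1],
    [0.04,0.01,0.8,0,0,0,1],
    [0.04,0.01,0.91,0,0,0,1],
    [0.04,0.01,0.91,0,0,0,1],
  ],
)

```text
t: 2.5
tool_pos: [0.5289, -0.1568, 0.1678]
orientation: [-2.504, -1.893, 0.003]
force: [0.4, 0.1, 0.1]
opening: 0.0927
```

```bash
python3 go.py .531 -.155 .169 -15.5; python3 - <<'E'
from h import *
w=snap("wrist","w2"); crop(w,0,0,512,384,1.5,"w2"); c=snap("scene","s2"); crop(c,240,60,120,110,6,"s2")
E
```

```text
t 2.50 pos [ 0.5289 -0.1568  0.1678] yaw -15.8 open 0.0927 F [0.4 0.1 0.1]
q [-0.38  0.03  1.68 -0.    1.43 -0.11] shift [ 0.023  0.016 -0.012] turn [-0.001  -0.0001 -0.0018]
```

View pics/w2.png

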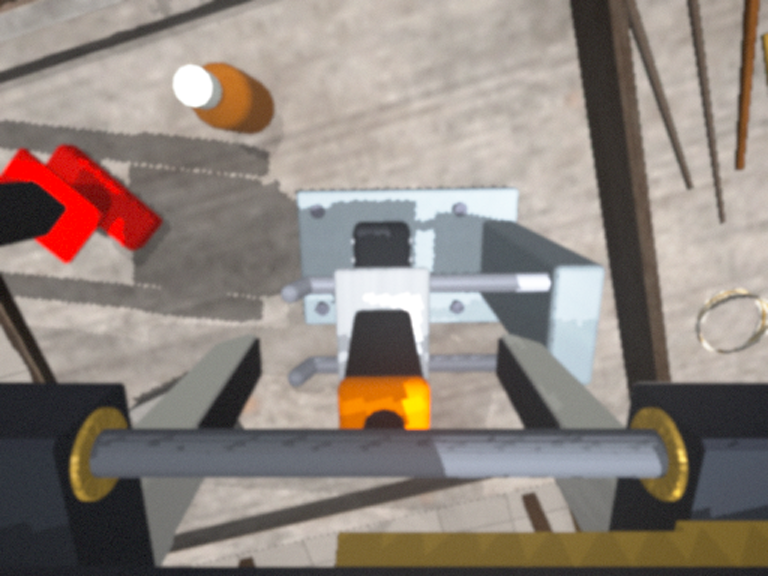

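View pics/s2.png

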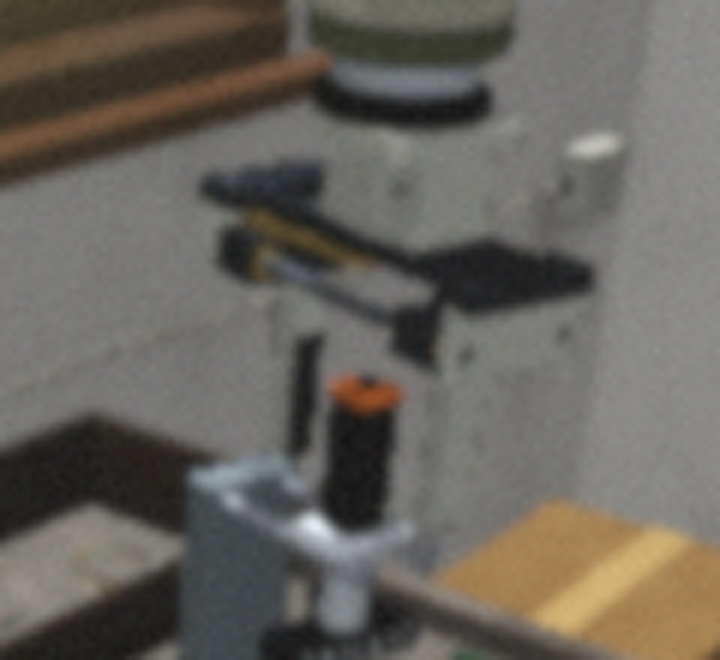

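The grip is centred between the open fingers. A small correction, then close at 30 N.

Emit:
move_arm(
  series=[
    [0.023,0.016,-0.012,0,0,-0.002,1],
    [0.023,0.016,-0.012,0,0,-0.002,-1],
    [0.023,0.016,-0.012,0,0,-0.002,-1],
    [0.023,0.016,-0.012,0,0,-0.002,-1],
    [0.023,0.016,-0.012,0,0,-0.002,-1],
    [0.023,0.016,-0.012,0,0,-0.002,-1],
    [0.023,0.016,-0.012,0,0,-0.002,-1],
    [0.023,0.016,-0.012,0,0,-0.002,-1],
  ],
  squeeze=30,
)

```text
t: 3.4
tool_pos: [0.5325, -0.1546, 0.1708]
orientation: [-2.498, -1.904, 0.0]
force: [-0.4, -0.2, -0.7]
opening: 0.042
```

```bash
python3 go.py .531 -.155 .193 -15.5
```

```text
t 3.40 pos [ 0.5325 -0.1546  0.1708] yaw -15.4 open 0.0420 F [-0.4 -0.2 -0.7]
q [-0.37  0.04  1.68 -0.    1.43 -0.11] shift [-0.008 -0.014 -0.222] turn [-0.      0.      0.0007]
```

Fingers still closing (42 mm).

Emit:
move_arm(
  series=[
    [0,0,0,0,0,0,-1],
    [0,0,0,0,0,0,-1],
    [0,0,0,0,0,0,-1],
    [0,0,0,0,0,0,-1],
    [0,0,0,0,0,0,-1],
    [0,0,0,0,0,0,-1],
  ],
)

```text
t: 4.0
tool_pos: [0.5325, -0.1546, 0.1708]
orientation: [-2.498, -1.904, 0.0]
force: [-1.4, 1.2, -0.5]
opening: 0.0255
```

```bash
python3 go.py .531 -.155 .193 -15.5
```

```text
t 4.00 pos [ 0.5325 -0.1546  0.1708] yaw -15.4 open 0.0255 F [-1.4  1.2 -0.5]
q [-0.37  0.03  1.68  0.    1.43 -0.11] shift [-0.008 -0.013 -0.222] turn [-0.0001 -0.      0.0007]
```

Emit:
move_arm(
  series=[
    [0,0,0,0,0,0,-1],
    [0,0,0,0,0,0,-1],
    [0,0,-0.05,0,0,0,-1],
    [0,0,-0.1,0,0,0,-1],
    [0,0,-0.16,0,0,0,-1],
    [0,0,-0.22,0,0,0,-1],
    [0,0,-0.23,0,0,0,-1],
    [0,0,-0.23,0,0,0,-1],
  ],
)

```text
t: 4.8
tool_pos: [0.5328, -0.1547, 0.1943]
orientation: [2.498, 1.904, 0.001]
force: [0.4, -0.1, -2.0]
opening: 0.0257
```

```bash
python3 go.py .434 -.128 .193 -15.5;  python3 - <<'E'
from h import *
w=snap("wrist","w3"); crop(w,0,0,512,384,1.5,"w3"); c=snap("scene","s3"); crop(c,240,60,120,110,6,"s3")
E
```

```text
t 4.80 pos [ 0.5328 -0.1547  0.1943] yaw -15.4 open 0.0257 F [ 0.4 -0.1 -2. ]
q [-0.37  0.02  1.65  0.    1.47 -0.11] shift [-0.005 -1.024  0.013] turn [0.0003 0.     0.0007]
```

View pics/s3.png

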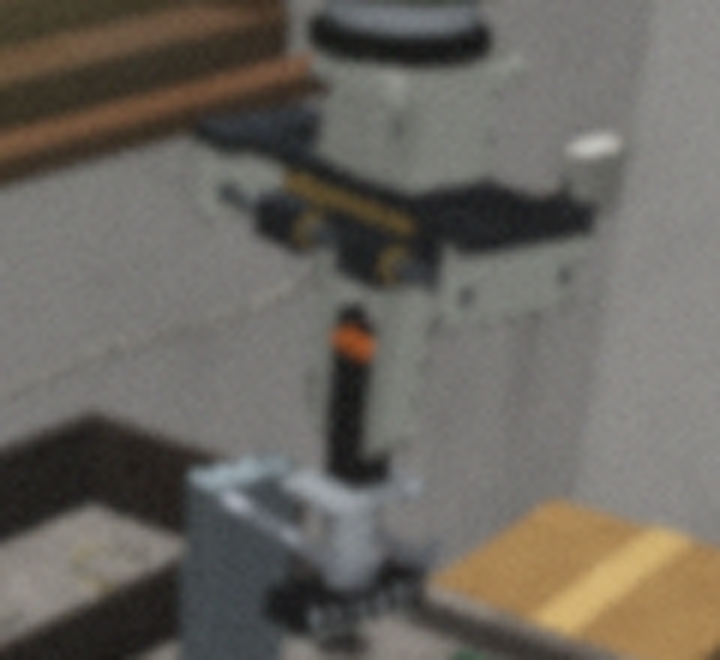

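View pics/w3.png

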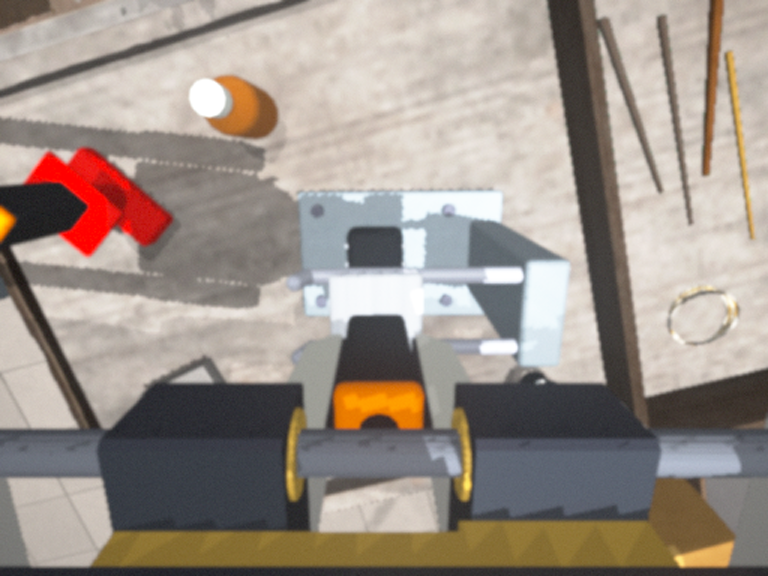

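The lamp is lifted 23 mm with about 2 N on the wrist, which matches its weight, and the collar is above the prongs. Moving forward off the prongs.

Emit:
move_arm(
  series=[
    [0,-0.1,0,0,0,0,-1],
    [0,-0.25,0,0,0,0,-1],
    [0,-0.45,0,0,0,0,-1],
    [0,-0.65,0,0,0,0,-1],
    [0,-0.85,0,0,0,0,-1],
    [0,-1,0,0,0,0,-1],
    [0,-1,0,0,0,0,-1],
  ],
)

```text
t: 5.6
tool_pos: [0.4344, -0.1275, 0.1935]
orientation: [-2.498, -1.904, 0.001]
force: [0.2, -0.3, -2.7]
opening: 0.0257
```

```bash
python3 go.py .434 -.128 .29 -15.5;  python3 - <<'E'
from h import *
w=snap("wrist","w4"); crop(w,0,0,512,384,1.5,"w4"); c=snap("scene","s4"); crop(c,200,60,160,180,3.3,"s4")
E
```

```text
t 5.60 pos [ 0.4344 -0.1275  0.1935] yaw -15.4 open 0.0257 F [ 0.2 -0.3 -2.7]
q [-0.4  -0.27  1.91 -0.    1.5  -0.13] shift [-0.006 -0.004 -0.965] turn [-0.0002 -0.      0.0007]
```

View pics/s4.png

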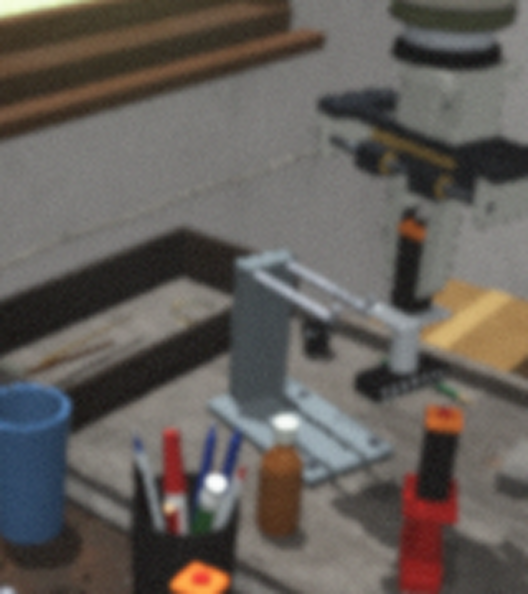

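View pics/w4.png

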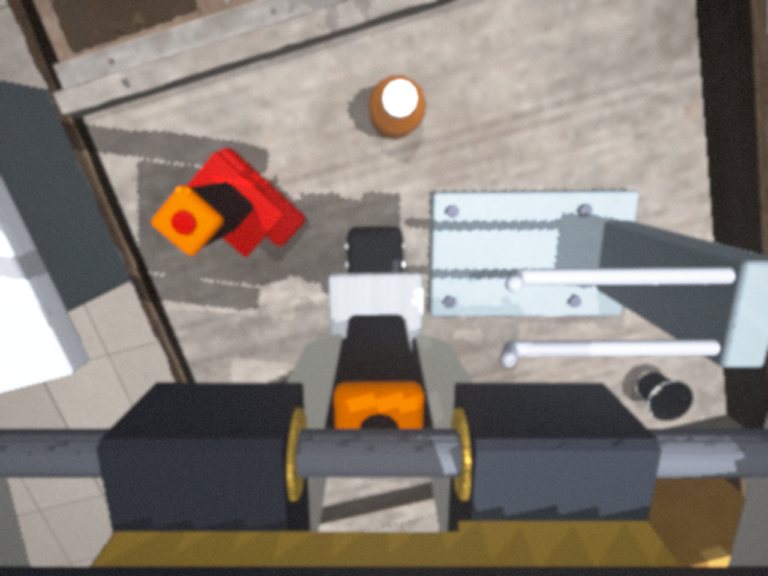

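The lamp is clear of the hanger. Raising it.

Emit:
move_arm(
  series=[
    [0,0,-0.15,0,0,0,-1],
    [0,0,-0.4,0,0,0,-1],
    [0,0,-0.65,0,0,0,-1],
    [0,0,-0.9,0,0,0,-1],
    [0,0,-1,0,0,0,-1],
  ],
)

```text
t: 6.2
tool_pos: [0.4377, -0.1287, 0.2977]
orientation: [2.495, 1.902, 0.004]
force: [0.8, -0.8, -1.8]
opening: 0.0255
```

```bash
python3 go.py .5423 .2553 .293 16
```

```text
t 6.20 pos [ 0.4377 -0.1287  0.2977] yaw -15.4 open 0.0255 F [ 0.8 -0.8 -1.8]
q [-0.4  -0.29  1.74  0.    1.68 -0.13] shift [ 3.98  -0.009  0.045] turn [ 0.0014  0.0006 -0.1742]
```

Emit:
move_arm(
  series=[
    [0.12,0,0,0,0,0,-1],
    [0.35,0,0,0,0,0,-1],
    [0.65,0,0,0,0,0,-1],
    [1,0,0,0,0,0,-1],
  ],
)

```text
t: 6.6
tool_pos: [0.4624, -0.0303, 0.2922]
orientation: [-2.498, -1.902, 0.002]
force: [0.8, 0.1, -2.7]
opening: 0.0254
```

Emit:
move_arm(
  series=[
    [0.3,0,0,0,0,0,-1],
    [0.65,0,0,0,0,0,-1],
    [1,0,0,0,0,0,-1],
  ],
)

```text
t: 6.9
tool_pos: [0.4887, 0.067, 0.2921]
orientation: [-2.497, -1.904, 0.003]
force: [1.1, -0.0, -2.1]
opening: 0.0261
```

Emit:
move_arm(
  series=[
    [0.3,0,0,0,0,0,-1],
    [0.65,0,0,0,0,0,-1],
    [0.9,0,0,0,0,0,-1],
    [1,0,0,0,0,0,-1],
  ],
)

```text
t: 7.3
tool_pos: [0.515, 0.164, 0.2917]
orientation: [-2.495, -1.906, 0.004]
force: [0.1, -0.9, -1.1]
opening: 0.0257
```

```bash
python3 go.py .5423 .2553 .293 16
```

```text
t 7.30 pos [0.515  0.164  0.2917] yaw -15.2 open 0.0257 F [ 0.1 -0.9 -1.1]
q [ 0.21 -0.05  1.54  0.    1.65  0.48] shift [ 0.953  0.024 -0.013] turn [-1.000e-03 -1.000e-04 -1.735e-01]
```

Emit:
move_arm(
  series=[
    [0.3,0.01,0,0,0,-0.03,-1],
    [0.6,0.02,0,0,0,-0.06,-1],
    [0.85,0.024,0,0,0,-0.09,-1],
    [0.95,0.024,0,0,0,-0.12,-1],
    [0.95,0.024,0,0,0,-0.15,-1],
    [0.95,0.024,0,0,0,-0.174,-1],
    [0.95,0.024,0,0,0,-0.174,-1],
    [0.95,0.024,0,0,0,-0.174,-1],
  ],
)

```text
t: 8.1
tool_pos: [0.5428, 0.2519, 0.293]
orientation: [-1.895, -2.505, 0.002]
force: [0.2, 0.1, -3.4]
opening: 0.0254
```

```bash
python3 go.py .5423 .2553 .2 16;  python3 - <<'E'
from h import *
w=snap("wrist","w5"); crop(w,0,0,512,384,1.5,"w5"); c=snap("scene","s5"); crop(c,120,60,180,220,2.7,"s5"); c=snap("top","t5"); crop(c,120,80,180,160,4,"t5")
E
```

```text
t 8.10 pos [0.5428 0.2519 0.293 ] yaw 15.8 open 0.0254 F [ 0.2  0.1 -3.4]
q [ 0.35  0.11  1.38 -0.    1.66  0.07] shift [0.035 0.005 0.93 ] turn [-0.0004  0.     -0.0011]
```

View pics/s5.png

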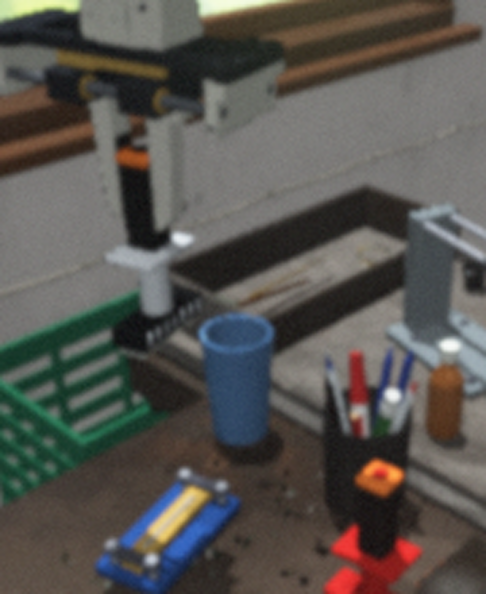

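View pics/w5.png

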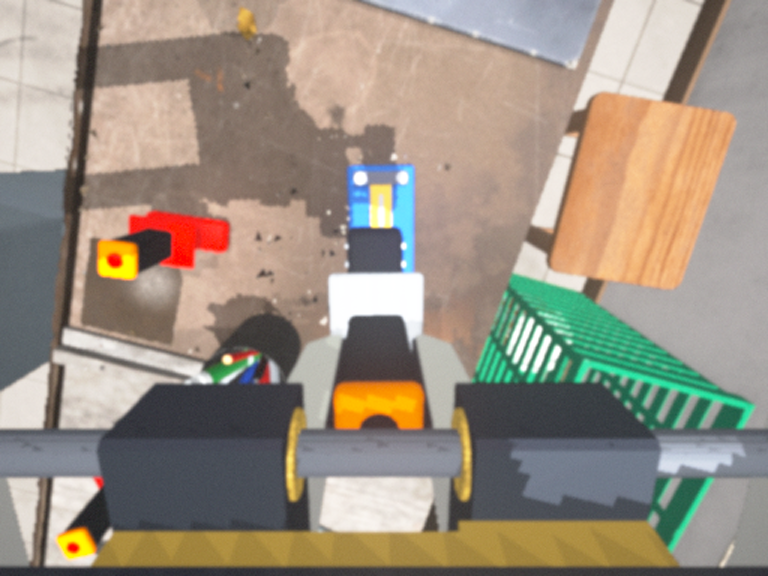

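View pics/t5.png

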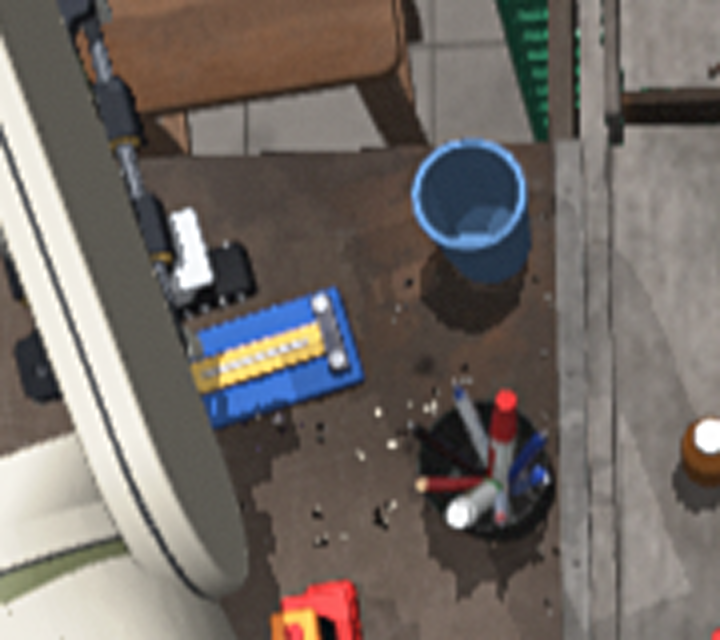

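Lamp above the jig and its head is parallel to the bar: in the wrist view (scaled 1.5×) the bar runs vertically at column 381. The bystanders haven't moved. Descending partway.

Emit:
move_arm(
  series=[
    [0.035,0.005,0.1,0,0,0,-1],
    [0.035,0.005,0.3,0,0,-0.001,-1],
    [0.035,0.005,0.5,0,0,-0.001,-1],
    [0.035,0.005,0.7,0,0,-0.001,-1],
    [0.035,0.005,0.9,0,0,-0.001,-1],
    [0.035,0.005,1,0,0,-0.001,-1],
    [0.035,0.005,1,0,0,-0.001,-1],
  ],
)

```text
t: 8.95
tool_pos: [0.5413, 0.2553, 0.1914]
orientation: [-1.887, -2.509, 0.005]
force: [-0.0, 0.1, -2.5]
opening: 0.0258
```

```bash
python3 go.py .5423 .2553 .136 16;  python3 - <<'E'
from h import *
w=snap("wrist","w6"); crop(w,0,0,512,384,1.5,"w6"); c=snap("scene","s6"); crop(c,130,130,110,160,3.7,"s6")
print(proj(c,[[.5423,.2553,.1032],[.5423,.2553,.0235]]),proj(w,[.5423,.2553,.0235]))
E
```

```text
t 8.95 pos [0.5413 0.2553 0.1914] yaw 16.1 open 0.0258 F [-0.   0.1 -2.5]
q [0.35 0.14 1.52 0.   1.48 0.07] shift [-0.002  0.011  0.554] turn [-0.0012  0.0001  0.0006]
[[180.79707021 223.13307854]
 [183.51875155 251.33663981]] [[254.23784588 172.82846128]]
```

View pics/s6.png

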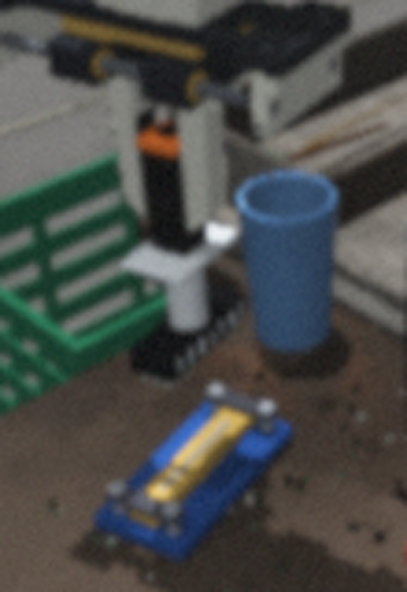

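View pics/w6.png

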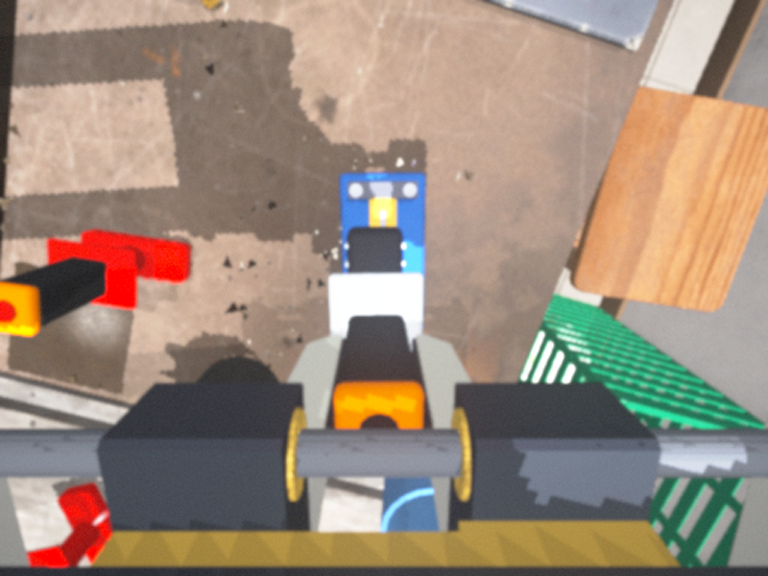

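```bash
python3 - <<'E'
from h import *
w=load("w6");s=load("s6")
# nominal lamp on the TCP axis
tp=np.array([.5413,.2553]); zb=.1914-.0908
th=np.radians(106.1);Y=np.array([np.cos(th),np.sin(th)])
def pts(l): return np.array([[*(tp+Y*y),zb+z] for y,z in l])
l=[(39,24),(28,72),(-28,72),(0,144),(0,134)]
print("wrist nominal*1.5",np.round(proj(w,pts([(a/1e3,b/1e3) for a,b in l]))*1.5,1))
l=[(0,144),(0,66),(0,45),(0,24),(39,24),(-39,24),(28,72),(-28,72)]
print("scene nominal in crop",np.round((proj(s,pts([(a/1e3,b/1e3) for a,b in l]))-[130,130])*3.7,1))
crop(w,200,120,110,180,4,"w6c".strip()); crop(s,155,155,50,85,8,"s6c")
C=cen(w)[1];print(C)
E
```

```text
wrist nominal*1.5 [[379.9 227.6]
 [379.7 271.7]
 [379.7 392.4]
 [379.3 431. ]
 [379.4 411.8]]
scene nominal in crop [[168.3 129.4]
 [180.3 253.8]
 [183.3 285. ]
 [186.2 315.3]
 [144.5 351.9]
 [224.6 281.5]
 [148.6 269.5]
 [208.4 221.4]]
[0.52083012 0.3272945  0.35723876]
```

View pics/w6c.png

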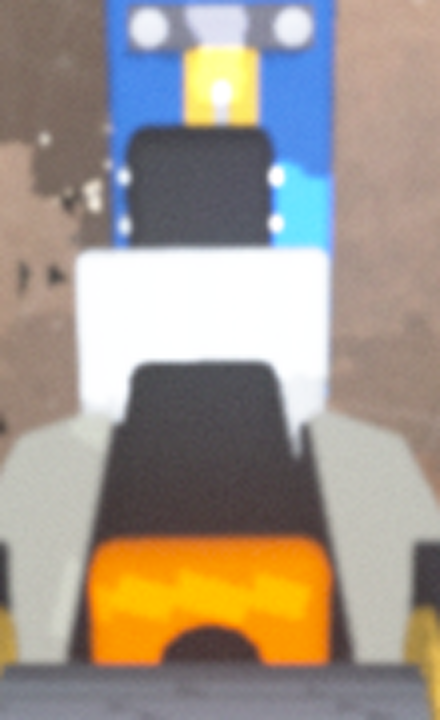

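View pics/s6c.png

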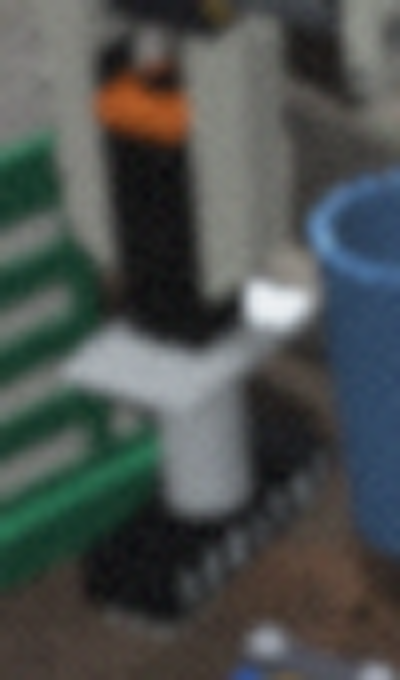

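The projected model matches in height and along the seam. The lamp's lower end sits about 2 mm off towards the robot, because of a ~1° tilt in the jaws. I'll correct both on the final descent.

Emit:
move_arm(
  series=[
    [0,0.01,0.1,-0.003,0,0,-1],
    [0,0.02,0.2,-0.006,0,0,-1],
    [0,0.02,0.3,-0.006,0,0,-1],
    [0,0.02,0.4,-0.006,0,0,-1],
    [0,0.02,0.48,-0.006,0,0,-1],
    [0,0.02,0.54,-0.006,0,0,-1],
    [0,0.02,0.55,-0.006,0,0,-1],
    [0,0.02,0.55,-0.006,0,0,-1],
  ],
)

```text
t: 9.85
tool_pos: [0.5446, 0.2562, 0.1387]
orientation: [1.881, 2.502, 0.023]
force: [0.3, 1.2, -1.1]
opening: 0.0255
```

```bash
cat > chk.py <<'E'
from h import *
import sys
from plant import read_state
from scipy.spatial.transform import Rotation as Ro
n=sys.argv[1]
w=snap("wrist","w"+n);s=snap("scene","s"+n);st=read_state()
print(st["t"],st["tool_pos"],Ro.from_rotvec(st["orientation"]).as_matrix()[:,2],st["force"],st["opening"],abs(st["dq"]).max())
crop(w,180,110,150,180,3.3,"w"+n); crop(s,150,190,70,90,6,"s"+n)
# nominal: light right over seam at 20 mm
th=np.radians(106.1);Y=np.array([np.cos(th),np.sin(th)]);sm=np.array([.5423,.2553])
zb=st["tool_pos"][2]-.0908
P=lambda l:np.array([[*(sm+Y*y/1e3),zb+z/1e3] for y,z in l])
l=[(39,24),(28,72),(0,144)]
print("zlight",zb,"wrist in crop",np.round((proj(w,P(l))-[180,110])*3.3,1))
X=np.array([Y[1],-Y[0]])
Q=lambda y,x,z:[*(sm+Y*y/1e3+X*x/1e3),zb+z/1e3]
print("scene: head bottom corners/neck",np.round((proj(s,[Q(39,-16,0),Q(39,16,0),Q(-39,-16,0),Q(-39,16,0),Q(0,0,66),Q(0,0,24)])-[150,190])*6,1))
E
python3 chk.py 7
```

```text
9.95 [0.54495837 0.25634953 0.13937888] [ 0.01889939  0.00553939 -0.99980605] [ 0.86833809 -0.05171079 -2.21235321] 0.025139748117747066 0.0030013098942972766
zlight 0.04857888352307084 wrist in crop [[225.1 139.4]
 [226.6 236.9]
 [231.1 590. ]]
scene: head bottom corners/neck [[169.7 393.4]
 [ 96.3 365.6]
 [290.1 270.6]
 [220.4 246.6]
 [182.3 173.1]
 [191.3 265.9]]
```

View pics/w7.png

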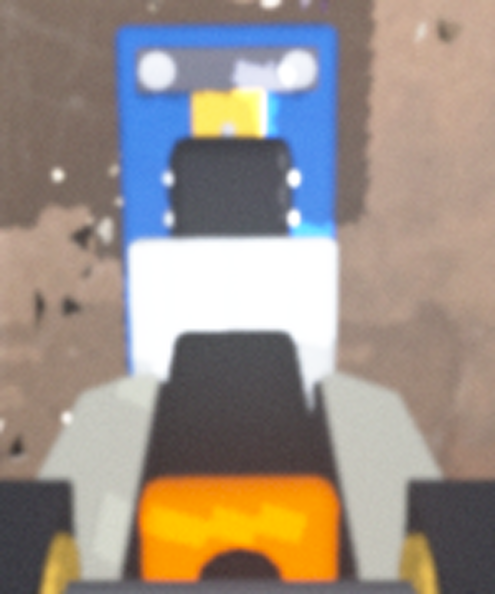

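View pics/s7.png

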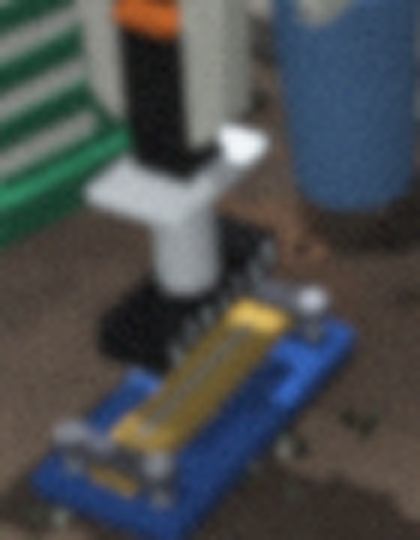

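Lamp stands upright to within a degree, offset +1.7 mm across the seam and about 25 mm up. A fine correction follows.

Emit:
move_arm(
  series=[
    [0,-0.008,0.02,0,0,0,-1],
    [0,-0.016,0.04,0,0,0,-1],
    [0,-0.016,0.04,0,0,0,-1],
    [0,-0.016,0.04,0,0,0,-1],
    [0,-0.016,0.04,0,0,0,-1],
    [0,-0.016,0.04,0,0,0,-1],
  ],
)

```text
t: 10.55
tool_pos: [0.5432, 0.2558, 0.1349]
orientation: [1.881, 2.502, 0.024]
force: [0.1, 0.8, -1.9]
opening: 0.0255
```

```bash
python3 chk.py 8; python3 - <<'E'
from h import *
crop(load("s8"),155,200,60,75,8,"s8b"); t=snap("top","t8"); crop(t,120,80,180,160,4,"t8")
E
```

```text
10.65 [0.54319976 0.25579003 0.13489912] [ 0.01825422  0.00529703 -0.99981935] [-0.16604292 -0.16890395 -3.02866463] 0.025765972353824832 0.0013982127997741976
zlight 0.044099116505840544 wrist in crop [[231.  139. ]
 [234.  236. ]
 [242.3 586.7]]
scene: head bottom corners/neck [[170.7 402.9]
 [ 97.6 375. ]
 [290.7 279.8]
 [221.2 255.6]
 [183.3 183.3]
 [192.2 275.5]]
```

View pics/w8.png

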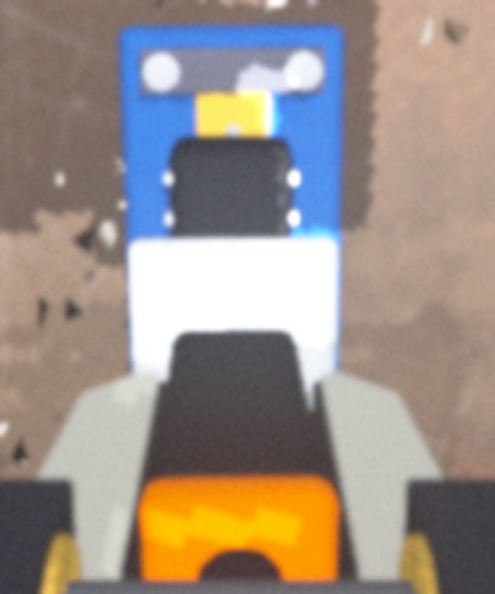

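View pics/s8b.png

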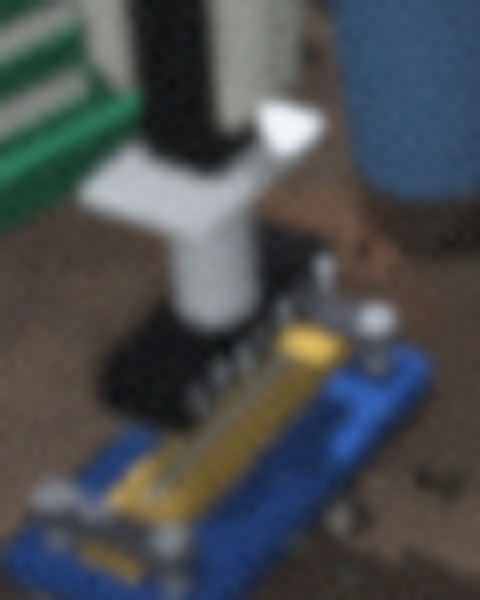

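View pics/t8.png

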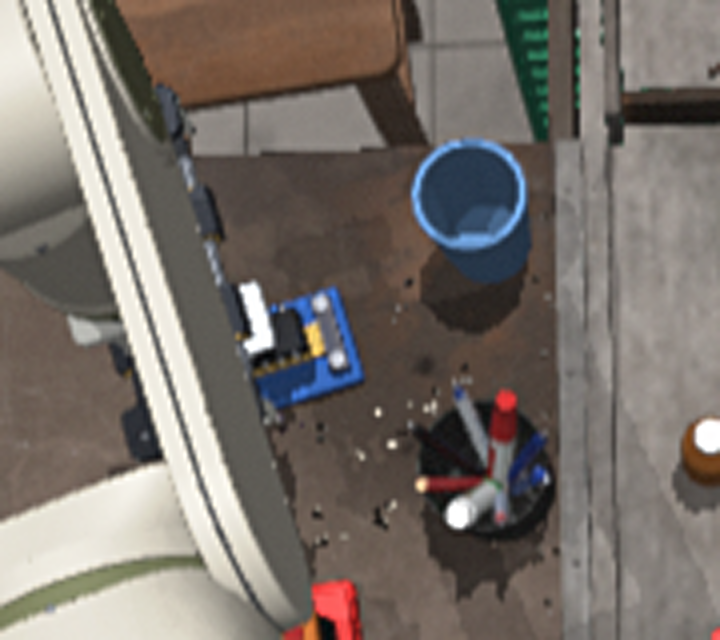

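```bash
python3 - <<'E'
from h import *
s=load("s8");s0=load("scene0")
def Q(c,th,z0,y,x,z):
    th=np.radians(th);Y=np.array([np.cos(th),np.sin(th)]);X=np.array([Y[1],-Y[0]]);return [*(np.array(c)+Y*y/1e3+X*x/1e3),z0+z/1e3]
for zz in (.036,.044,.052):
    print(zz,np.round((proj(s,[Q((.5423,.2553),106.1,zz,*p) for p in [(28,20,72),(28,-20,72),(28,-20,66),(39,16,24),(39,-16,24),(39,-16,8)]])-[155,200])*8).tolist())
# red: bystander shift
t0=load("top0")["frame"].astype(int);t8=load("t8")["frame"].astype(int)
for n,(x0,y0,x1,y1) in dict(beaker=(222,112,255,155),pot=(222,172,262,218),bottle=(288,180,308,206)).items(): print(n,np.abs(t0[y0:y1,x0:x1]-t8[y0:y1,x0:x1]).mean())
E
```

```text
0.036 [[80.0, 206.0], [206.0, 250.0], [207.0, 268.0], [84.0, 375.0], [183.0, 412.0], [188.0, 457.0]]
0.044 [[76.0, 181.0], [203.0, 225.0], [205.0, 244.0], [81.0, 352.0], [180.0, 389.0], [185.0, 435.0]]
0.052 [[73.0, 157.0], [201.0, 200.0], [203.0, 219.0], [78.0, 329.0], [178.0, 365.0], [183.0, 412.0]]
beaker 10.299976509278835
pot 12.629347826086956
bottle 11.158974358974358
```

The collar corners put the light strip at about 42–44 mm, roughly 20 mm above the seam, and everything else is where it stood. Handing in.

```bash
python3 - <<'E'
from plant import *
print(close_job()); s=read_state(); print(s["t"],s["tool_pos"],s["opening"],s["force"])
E
```

```text
the job is handed in; nothing more can be done
None
the job is handed in; nothing more can be done
```

The job is handed in at about 10.7 s of the 45 s allowed, with the lamp held still over the seam. No verdict is reported. I gripped it by its black grip at 30 N, lifted it about 23 mm over the tips and drew it about 100 mm forward off the prongs. I then carried it over the bench with the strip about 20 cm up, turned it about 31° and lowered it.

**Last checks:**
- **Position:** the light strip is about 20 mm above the seam (19–21 mm by the tool height and the scene camera). The wrist view puts it within about 0.5 mm of centre across the seam, and the tool pose within about 1 mm along it.
- **Angle:** it lies along the seam to within about 1° and is upright to within about 1°, after I corrected a 1° tilt from the grasp.
- **Grip:** the fingers were 25.5 mm apart, with 2–3 N on the wrist, close to the lamp's weight. No contact with the jig showed.
- **Bystanders:** the beaker, pen pot and oil bottle look unmoved in the top view. The picture difference there is about 10–13 grey levels per pixel; I took that for camera noise but had no noise reference to compare.

**What disagreed:** in the scene view the head's bottom corner looked a few pixels higher than projected and the neck's base about 2 pixels lower. I went by the collar and the wrist view, which agreed with each other. Both differences are well inside the height window.

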